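# Pin the hand press, free its lever and hold the relay on its socket

## Robot

A 7-joint arm with a two-finger parallel gripper is mounted at the origin on a cart in front of the work surface, level with it; the furniture and walls round the work are solid. World frame = base frame: x ahead of the robot, y to its left, z up, the work surface at z = 0. Lengths are in m, angles in rad, forces in N, time in s.
With the tool pointing down it reaches from about 0.425 to 0.875 m from the base axis. Payload 9.9 kg.
Tool frame: the origin (TCP) lies on the centre line of the jaws, within the pads' length; the fingertips stand bot.tip_extent ahead of it and the grasp point (between the pads) is the TCP (bot.tip_extent is the distance from the TCP to the fingertips, in m); z points along the fingers, y is the line along which they close (so a half turn about z gives the same grasp; the last joint's range is limited). The gripper opens to 85 mm and grips with 20 to 120 N. Pads are 22 mm wide; open, the fingers measure 114 mm over their backs; the gripper's body (76 mm by 85 mm) begins 54 mm behind the grasp point. The pads swing forward as they close: fully open they stand 13 mm farther back than shut.
Start: joints at [1.12, 0.576, 0.025, 1.437, -0.015, 1.129, -0.057], TCP at [0.242, -0.63, 0.25] pointing down, gripper open.
Joint ranges: [-2.76, 2.76], [-0.34, 2.15], [-1.52, 1.57], [0.19, 2.46], [-1.09, 4.23], [0.17, 1.99], [-2.82, 2.82]. Speed limits (rad/s): [2.22, 2.22, 3.01, 3.01, 3.14, 3.14, 3.14].

## Interface

Orientations are given as a unit quaternion [w, x, y, z].
In Python, from bench import bot gives the robot as it stands.
- The arm moves only by the tool drive_tool, never from a script. Its argument "commands" is a list of rows, each a list of 6 numbers: the shift along the tool's x, y, z in cm, then the turn, a rotation vector about the tool's x, y, z in rad. In form: [[x, y, z, rx, ry, rz], ...]. A call has 1 to 8 rows; each row shifts and turns the commanded pose from where the row before left it, along the tool's axes as they then stand; what a row does not reach is not made up. A row lasts 1/8 s, in which the tool goes at most 62.5 mm and 10.7 degrees, less where a joint would pass 70% of its speed; a pose out of reach is approached as far as the arm can. A call with a gripper value outside its range is refused whole. "fingers" is the opening, from -1 (shut) to 1 (fully open), set as the call begins (left out, the last holds). The fingers move at their own pace and stop on an object; "force" is the grip in N (left out, the last holds). Time passes only in rows, so rows that do not move let the fingers close. It gives the time, the measured TCP pose, the force, the opening and the grip force at its end, in the units of the state.
- bot.read_state(): the state, without advancing time (a new reading comes with each control period).
- bot.get_image(name): name is "scene" or "top" or "wrist"; returns the picture (420x560x3 uint8, blue, green, red); there is no depth.
- bot.calibration(name): a dict with "fx", "fy", "cx", "cy" (pixels), "R" (3x3) and "t" (3): a world point X has camera coordinates R X + t. Camera axes: x right, y down, z forward; pixel columns grow to the right and rows downward; lengths in m; the calibration is good to about 2 mm. The wrist camera is an equidistant fisheye: a pixel r from the principal point sees the ray r / f radians off the axis. A picture is of the moment at which its call begins: read the wrist's pose just before it. calibration takes no time and is no camera call; for the wrist camera it gives the pose at the moment of the call.
- bot.job_done(): hands the job in; it is judged then, once.
The state is a dict: "t": time; "joints": joint angles; "joint_vel": joint speeds; "tau": joint torques, N m; "position": TCP position; "ee_rot": TCP orientation; "ft_force": force on the tool from outside, world axes, zero at the start; "moment": the same for the moment, N m; "opening": finger opening in m; "grip_force": force on a finger pad.
Only numpy, scipy, OpenCV 4.12 (cv2) and the standard library are available. Lean on these libraries where they do the work, as an engineer would, in place of code of your own. Each camera call takes 0.05 s, during which the arm holds its last target. There are 200 camera calls.

## Task

Couple the bench hand press: take the yellow-knobbed pin from the wooden stand and push it down through the fork and lug holes until its head sits flush on the fork. Then flip the red safety catch right over, pull the press's lever by its black handle towards the robot to its stop, so that the ram presses the relay fully home on its socket, and finish still holding the lever there (it springs back if let go). Leave the contactor, the tape measure and the wire spool where they are.

Things in the scene. Friction and masses are not known exactly. Their poses are not given: they have to be found in the camera images.
- press: hand press on a grey base plate 220 x 240 x 12 mm; fixed, but stands differently each time. Origin on the bench under the lever's pivot; x = ram's working direction (roughly away from the robot), y towards the lever's handle side, z up. Steel lever arm 18 mm wide, 44 to 60 mm above the bench. Nothing is higher than 66 mm except hub cap (72 mm), catch and handle.
- pivot (a point): point on the lever's vertical pivot axis, 66 mm above the bench
- fork_top (a point): centre of the upper fork hole, on the fork's top face 66 mm above the bench, 60 mm from the pivot, on the side away from the handle. Hole 13 mm, chamfered; below it, aligned at rest, lie the ram's lug (slot 13.5 x 19 mm, 48 to 56 mm above the bench) and the lower fork plate (13 mm hole, 38 to 44 mm), then free space. Moves with the lever; z up.
- lever (a joint): lever angle, rad: 0 at rest (arm 0.28 rad clockwise from above off the press's y axis), grows as the handle is pulled towards the robot (counter-clockwise from above round the pivot), stop at 0.56. A spring returns it to 0; fully pulled with the ram coupled the handle needs about 7 N. The upright catch blocks it after about 0.05 rad.
- handle: black upright handle at the lever's end, a round vertical grip sleeve (it turns freely on its own axis) 24 mm in diameter, 60 to 116 mm above the bench, 185 mm from the pivot axis; origin on its axis at its lower end
- handle_grip (a point): point on the handle's axis 92 mm above the bench
- catch (a joint): red safety catch, rad: 0 upright in front of the lever arm (leaning 0.12 rad towards the pivot), grows as its top is pushed along the press's +y (to the handle side); past about 0.3 it falls on by its own weight and lies down at about 1.6 (must pass 1.3 to free the lever). Under 1 N to push.
- catch_tab (a point): top centre of the red catch, about 107 mm above the bench while it stands; the flap below is 12 mm (press x) by 18 mm (press y; 26 mm at the top 16 mm), its hinge 88 mm below this point runs along the press's x axis
- pin: brass clevis pin, upright in the stand's hole; origin at the lower tip, z up along it. Shank 10 mm diameter, 36 mm long, pointed by a 3 mm chamfer; flange 22 mm diameter, 36 to 40 mm above the tip; yellow grip knob 16 mm diameter, 40 to 64 mm above the tip. 50 g
- pin_seat (a point): centre of the underside of the pin's flange, 36 mm above the tip; meets fork_top when seated
- stand: wooden block 56 x 56 x 46 mm, fixed; origin at the centre of its underside; the pin stands in its 13 mm hole, flange on the block's top
- relay: plug-in relay, body 42 x 28 x 22 mm, loose in the press's channel; its blades (body -x) face the socket. The ram pushes it
- relay_front (a point): centre of the relay body's front face, the one the blades stand out of
- socket_seat (a point): where relay_front comes when the relay is home on the black socket; axes as the press (x towards the socket)
- pad: sprung rubber pad, 24 x 18 mm, on the ram's end, behind the relay; the ram moves about 30 mm for the full lever stroke when the pin is in; once the relay is home (pad 19 mm forward) the pad springs back against the ram and presses with about 6 N (origin is the press's origin at rest)
- contactor: dark grey contactor, a loose bystander near the stand, at most 50 mm high; origin at the centre of its underside
- tape_measure: black and yellow tape measure, a loose bystander near the stand, at most 50 mm high; origin at the centre of its underside
- spool_blue: spool of blue wire, a loose bystander near the stand, at most 50 mm high; origin at the centre of its underside

How it is judged:
On the way, in this order (a step that is already met when the one before it is completed fails the run):
1. the pin is through fork and lug, its head on the fork, the lever at rest (horizontal distance between pin_seat and fork_top below 0.005 m and z of pin_seat in the frame of fork_top between -0.003 and 0.003 m and angle between pin's own z axis and vertical below 0.2 rad and value of joint lever below 0.1 rad), for 0.2 s.
2. the catch is flipped over, with the pin seated and the lever not yet pulled (all of step 1 and value of joint catch above 1.3 rad), for 0.1 s.
At the end, for the whole second after the job is handed in: The pin's flange sits on the fork (within 3 mm in height, 5 mm sideways), the catch lies over (beyond 1.3 rad), the fingers hold the handle (over 1 N) with the lever beyond 0.5 rad, and the ram's pad presses the relay (over 2 N) home on its socket, within 3 mm (horizontal distance between pin_seat and fork_top below 0.005 m and z of pin_seat in the frame of fork_top between -0.003 and 0.003 m and angle between pin's own z axis and vertical below 0.2 rad and value of joint catch above 1.3 rad and value of joint lever above 0.5 rad and contact force between the fingers and handle above 1 N and contact force between pad and relay above 2 N and x of relay_front in the frame of socket_seat between -0.003 and 0.003 m); the arm keeps its last pose, push and grip.
It fails at once if the dark grey contactor is pushed more than 30 mm (distance of contactor from where it was at the start of the episode above 0.03 m).
It fails at once if the black and yellow tape measure is pushed more than 30 mm (distance of tape_measure from where it was at the start of the episode above 0.03 m).
It fails at once if the spool of blue wire is pushed more than 30 mm (distance of spool_blue from where it was at the start of the episode above 0.03 m).
It also fails if it takes over 61 s, if anything falls off the work surface, if the arm or the gripper's body presses on something with over 40 N, if the wrist force passes 120 N, or if a joint passes its speed limit or range.

## Working session

There is one attempt and no reset: what is moved stays moved. The work goes in short steps, Python scripts to look and compute and a tool call to move; the robot and the scene stay as the last step left them, time stands still between calls to the robot, and variables do not carry over. Pictures are saved under pics/ and viewed, at most 10 in all, crops included, and the job is handed in when it is done.

Besides the shell and the picture viewer there is one more tool, called after ">>>" by a JSON object that holds its "name" and its "arguments". drive_tool: Moves the arm, as the interface text tells. Its arguments: {"type":"object","properties":{"commands":{"type":"array"},"fingers":{"type":"number"},"force":{"type":"number"}},"required":["commands"]}

```bash
mkdir -p pics; cat > h.py <<'E'
import numpy as np, cv2
from bench import bot
def ray(c,u,v):
    x=(u-c['cx'])/c['fx'];y=(v-c['cy'])/c['fy']
    R=np.array(c['R']);t=np.array(c['t'])
    return -R.T@t, R.T@np.array([x,y,1.])
def atz(c,u,v,z):
    o,d=ray(c,u,v); return o+d*(z-o[2])/d[2]
def proj(c,X):
    p=np.array(c['R'])@np.array(X)+np.array(c['t']); return [c['fx']*p[0]/p[2]+c['cx'],c['fy']*p[1]/p[2]+c['cy']]
def tri(c1,p1,c2,p2):
    A=[];b=[]
    for c,p in((c1,p1),(c2,p2)):
        o,d=ray(c,*p);d/=np.linalg.norm(d);M=np.eye(3)-np.outer(d,d);A.append(M);b.append(M@o)
    return np.linalg.lstsq(np.vstack(A),np.hstack(b),rcond=None)[0]
E
python3 - <<'E'
from h import *
for n in("scene","top"):
    im=bot.get_image(n);cv2.imwrite(f"pics/{n}0.png",cv2.resize(im,None,fx=1.42,fy=1.42,interpolation=cv2.INTER_CUBIC))
    cv2.imwrite(f"pics/{n}0_raw.png",im)
    c=bot.calibration(n);print(n,c['fx'],c['cx'],c['cy'],-np.array(c['R']).T@c['t'],np.array(c['R']).round(2).tolist())
s=bot.read_state();print(s['t'],s['position'],s['ee_rot'],s['ft_force'],bot.tip_extent)
E
```

```text
scene 399.19033497781845 282.08660772492703 204.31840237847854 [0.07654324 0.40607205 0.73454687] [[-0.63, -0.78, 0.01], [-0.56, 0.45, -0.69], [0.54, -0.44, -0.72]]
top 401.88858374996755 281.6170963733429 200.55903848929916 [0.36954419 0.01459833 1.11772078] [[-0.01, -1.0, -0.01], [-0.99, 0.01, -0.17], [0.17, 0.01, -0.99]]
0.1 [ 0.2419133  -0.62975462  0.24951346] [-7.31200488e-04  9.83229596e-01  1.82370475e-01 -1.92977303e-04] [-1.27614478  0.42261156 -0.06502972] 0.019
```

View pics/scene0.png

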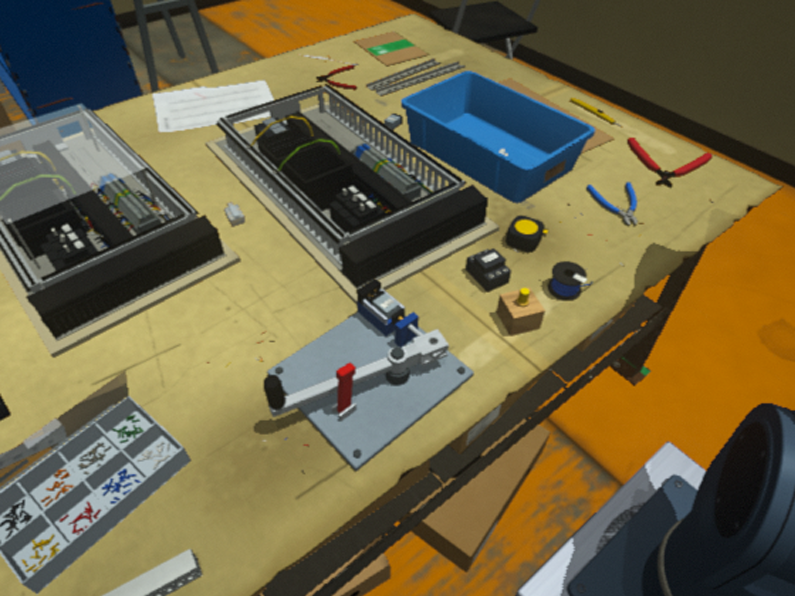

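View pics/top0.png

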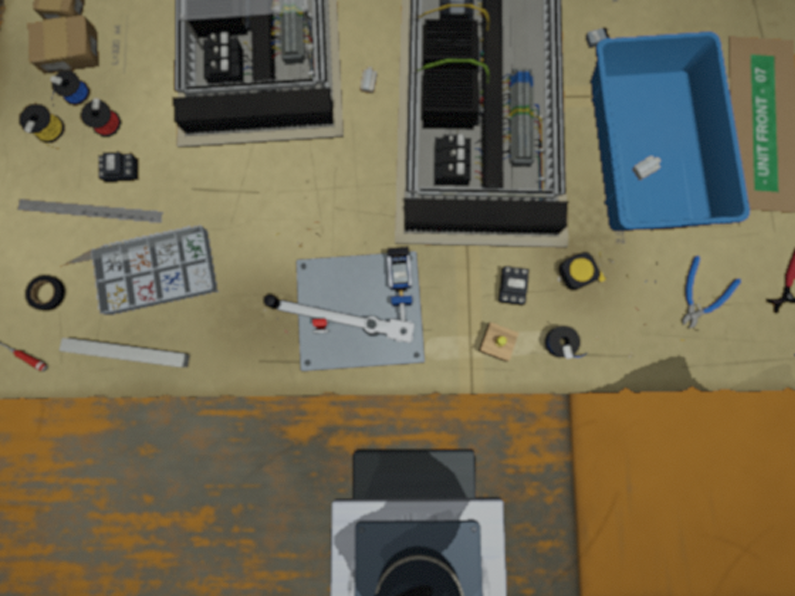

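The scene view shows the press (pivot cap about (397,353), fork hole (433,340), handle top (272,380), catch (345,370)) and the stand with its yellow pin at (523,293). In the top view: handle (271,300), catch (320,323), pivot (372,325), fork (404,331), pin (502,341). I'll zoom in for accuracy.

```bash
python3 - <<'E'
import cv2
a=cv2.imread("pics/top0_raw.png")[168:268,182:382];b=cv2.imread("pics/scene0_raw.png")[180:330,180:400]
cv2.imwrite("pics/tz.png",cv2.resize(a,None,fx=4,fy=4,interpolation=cv2.INTER_CUBIC))
cv2.imwrite("pics/sz.png",cv2.resize(b,None,fx=3.6,fy=3.6,interpolation=cv2.INTER_CUBIC))
E
```

```text
(no output)
```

View pics/tz.png

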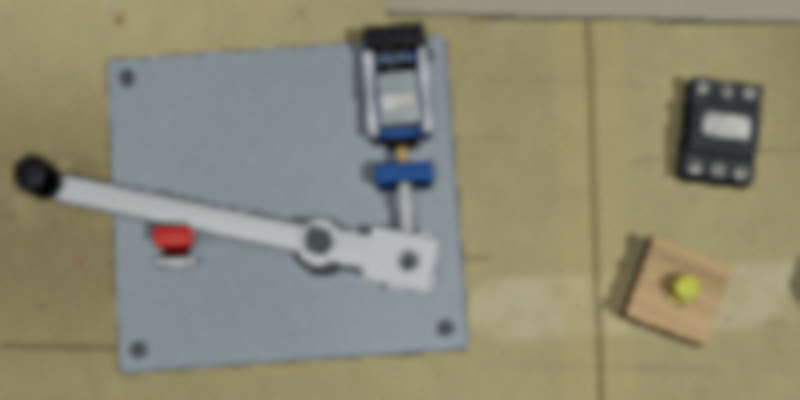

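View pics/sz.png

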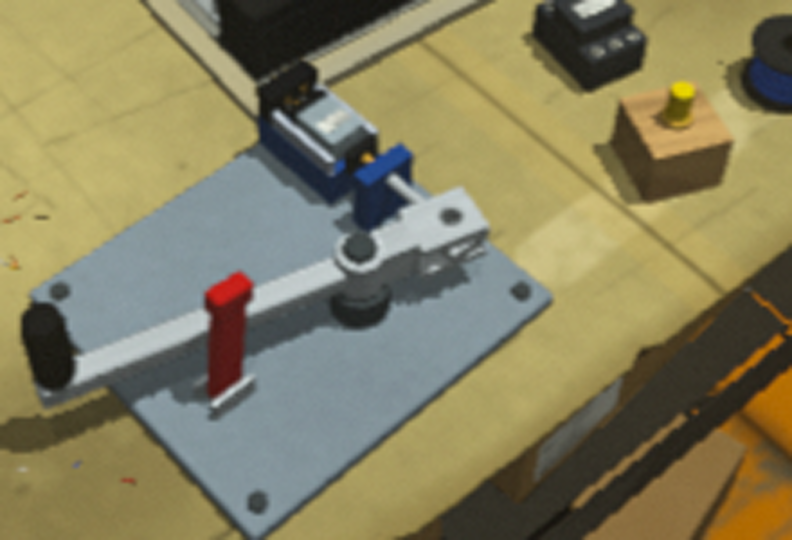

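The top zoom shows fork hole (408,260), cap (319,239), handle top (38,175), catch top (172,234) and knob (686,286). In the scene zoom they are fork (451,216), cap (359,246), handle top (43,318), catch top (229,287) and knob top (683,90).

```bash
python3 - <<'E'
from h import *
T=bot.calibration("top");S=bot.calibration("scene")
P={'fork':((408,260),(451,216),.066),'cap':((319,239),(359,246),.072),'handle':((38,175),(43,318),.116),'catch':((172,234),(229,287),.107),'knob':((686,286),(683,90),.074)}
for k,(a,b,z) in P.items():
    a=(182+(a[0]+.5)/4-.5,168+(a[1]+.5)/4-.5);b=(180+(b[0]+.5)/3.6-.5,180+(b[1]+.5)/3.6-.5)
    P[k]=X=(atz(T,*a,z)+atz(S,*b,z))/2
    print(k,atz(T,*a,z).round(4),atz(S,*b,z).round(4),tri(T,a,S,b).round(4))
f,c,h,ct=[P[k][:2] for k in('fork','cap','handle','catch')]
print(np.linalg.norm(f-c),np.linalg.norm(h-c))
d=h-f;ang=np.arctan2(d[1],d[0]);print("arm ang",ang,"press y ang",ang+.28,"x yaw",ang+.28-np.pi/2)
y=ang+.28;R=np.array([[np.sin(y),-np.cos(y)],[np.cos(y),np.sin(y)]]);print("catch in press",R@(ct-c))
print(P)
from scipy.spatial.transform import Rotation as Ro
s=bot.read_state();q=s['ee_rot'];print(Ro.from_quat(np.roll(q,-1)).as_matrix().round(3))
E
```

```text
fork [0.4616 0.0217 0.066 ] [0.4619 0.0241 0.066 ] [0.4624 0.0223 0.0638]
cap [0.4754 0.0796 0.072 ] [0.4751 0.0838 0.072 ] [0.4768 0.0808 0.0674]
handle [0.5133 0.2542 0.116 ] [0.5145 0.262  0.116 ] [0.5164 0.2583 0.1097]
catch [0.476  0.1704 0.107 ] [0.4761 0.1723 0.107 ] [0.4767 0.1712 0.1051]
knob [ 0.4421 -0.1579  0.074 ] [ 0.4419 -0.1554  0.074 ] [ 0.4428 -0.158   0.0713]
0.060357815426651036 0.18060018176145096
arm ang 1.3525055892585724 press y ang 1.6325055892585725 x yaw 0.06170926246367592
catch in press [0.00634673 0.08944119]
{'fork': array([0.46172221, 0.02286458, 0.066     ]), 'cap': array([0.47522825, 0.08169189, 0.072     ]), 'handle': array([0.5139039 , 0.25810226, 0.116     ]), 'catch': array([0.47604705, 0.17135424, 0.107     ]), 'knob': array([ 0.44200232, -0.15664951,  0.074     ])}
[[ 0.933  0.359 -0.001]
 [ 0.359 -0.933  0.001]
 [-0.    -0.002 -1.   ]]
```

>>> {"name": "drive_tool", "arguments": {"commands": [[0,0,0,0,0,-0.163],[0,0,0,0,0,-0.163],[0,0,0,0,0,-0.163],[0,0,0,0,0,-0.163],[0,0,0,0,0,-0.163],[0,0,0,0,0,-0.163],[5,0.9,0.5,0,0,0],[5,0.9,0.5,0,0,0]], "fingers": 0.2}}

```text
t: 1.1
position: [0.282, -0.5355, 0.2395]
ee_rot: [-0.0, 0.783, 0.622, 0.0]
ft_force: [1.4, -0.7, 0.2]
opening: 0.0513
grip_force: 0.0
```

>>> {"name": "drive_tool", "arguments": {"commands": [[5,0.9,0.5,0,0,0],[5,0.9,0.5,0,0,0],[5,0.9,0.5,0,0,0],[5,0.9,0.5,0,0,0],[5,0.9,0.5,0,0,0],[5,0.9,0.5,0,0,0],[5,0.9,0.5,0,0,0],[5,0.9,0.5,0,0,0]]}}

```text
t: 2.1
position: [0.4422, -0.1615, 0.2001]
ee_rot: [-0.0, 0.782, 0.623, -0.0]
ft_force: [0.3, -0.4, 0.0]
opening: 0.0514
grip_force: 0.0
```

>>> {"name": "drive_tool", "arguments": {"commands": [[0,0,2,0,0,0],[0,0,0,0,0,0],[0,0,0,0,0,0]]}}

```text
t: 2.48
position: [0.4416, -0.1636, 0.1806]
ee_rot: [-0.0, 0.783, 0.622, -0.0]
ft_force: [0.3, 0.3, 0.2]
opening: 0.0514
grip_force: 0.0
```

```bash
cat >> h.py <<'E'
from scipy.spatial.transform import Rotation as Ro
def wray(c,u,v):
    x=u-c['cx'];y=v-c['cy'];r=np.hypot(x,y);th=r/c['fx'];R=np.array(c['R'])
    d=np.array([np.sin(th)*x/r,np.sin(th)*y/r,np.cos(th)]);return -R.T@np.array(c['t']),R.T@d
def watz(c,u,v,z):
    o,d=wray(c,u,v);return o+d*(z-o[2])/d[2]
def wproj(c,X):
    p=np.array(c['R'])@np.array(X)+np.array(c['t']);n=np.hypot(p[0],p[1]);th=np.arctan2(n,p[2]);return np.array([c['cx']+c['fx']*th*p[0]/n,c['cy']+c['fx']*th*p[1]/n])
def st():
    s=bot.read_state();R=Ro.from_quat(np.roll(s['ee_rot'],-1)).as_matrix();return s,np.array(s['position']),R
E
python3 - <<'E'
from h import *
s,p,R=st();print(s['t'],p,R.round(3).tolist(),s['opening'],s['joints'])
c=bot.calibration("wrist");im=bot.get_image("wrist");cv2.imwrite("pics/w1_raw.png",im)
cv2.imwrite("pics/w1.png",cv2.resize(im,None,fx=1.42,fy=1.42,interpolation=cv2.INTER_CUBIC))
print(c['fx'],c['cx'],c['cy'],-np.array(c['R']).T@c['t'],wproj(c,[.442,-.157,.074])*1.42)
E
```

```text
2.475 [ 0.44163702 -0.16360747  0.18059095] [[0.225, 0.974, -0.0], [0.974, -0.225, -0.0], [-0.0, -0.0, -1.0]] 0.05140534081052545 [ 0.49972434  0.3753584  -0.33107466  2.04380889  0.17617027  0.74912721
 -0.16659431]
325.19226210127806 279.9992013305619 214.2610350121717 [ 0.46030985 -0.08334988  0.30381991] [395.31258936 301.14278925]
```

View pics/w1.png

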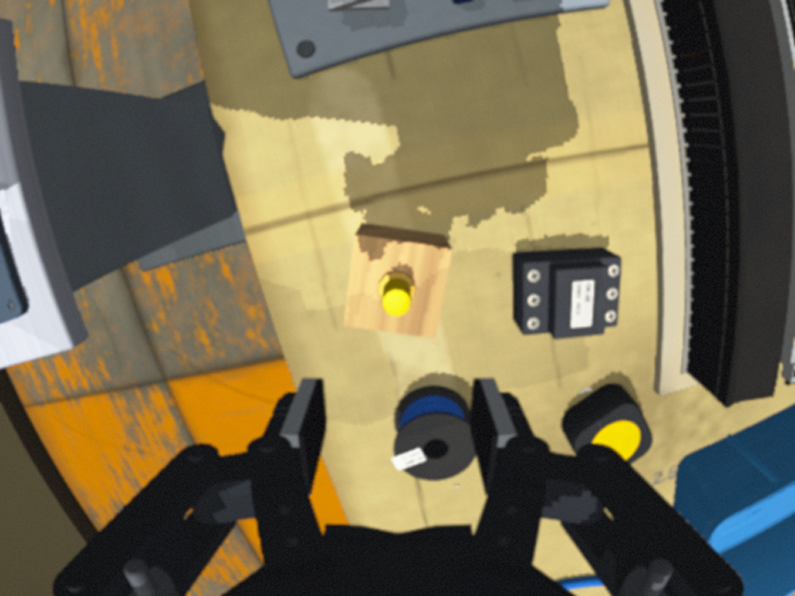

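The wrist view shows the knob at (397,303), against a predicted (395,301). The pin is therefore at about (0.4428, -0.158), in agreement. Next I descend and grip.

>>> {"name": "drive_tool", "arguments": {"commands": [[0.57,0,2,0,0,0],[0,0,3,0,0,0],[0,0,3,0,0,0],[0,0,2,0,0,0],[0,0,0.8,0,0,0],[0,0,0,0,0,0],[0,0,0,0,0,0]]}}

```text
t: 3.4
position: [0.4436, -0.1577, 0.0731]
ee_rot: [0.001, 0.782, 0.623, 0.0]
ft_force: [0.0, -0.0, -0.3]
opening: 0.0509
grip_force: 0.0
```

>>> {"name": "drive_tool", "arguments": {"commands": [[0,0,0,0,0,0],[0,0,0,0,0,0],[0,0,0,0,0,0],[0,0,0,0,0,0],[0,0,0,0,0,0]], "fingers": -1, "force": 50}}

```text
t: 4.03
position: [0.4433, -0.1575, 0.0729]
ee_rot: [0.0, 0.782, 0.623, 0.0]
ft_force: [-0.9, -0.1, 6.9]
opening: 0.014
grip_force: 48.6
```

>>> {"name": "drive_tool", "arguments": {"commands": [[0,0,-2,0,0,0],[0,0,-3,0,0,0],[0,0,-3,0,0,0],[3,-0.6,0,0,0,0],[4,-0.6,0,0,0,0],[4,-0.6,0,0,0,0],[3,-0.4,0,0,0,0],[0,0,0,0,0,0]]}}

```text
t: 5.03
position: [0.4533, -0.0136, 0.1525]
ee_rot: [-0.0, 0.781, 0.625, 0.001]
ft_force: [0.5, -0.9, 0.1]
opening: 0.0143
grip_force: 48.8
```

>>> {"name": "drive_tool", "arguments": {"commands": [[0,0,0,0,0,0],[0,0,0,0,0,0]]}}

```text
t: 5.28
position: [0.4529, -0.0172, 0.1523]
ee_rot: [0.0, 0.783, 0.622, -0.0]
ft_force: [-0.6, -0.3, -0.4]
opening: 0.0139
grip_force: 48.8
```

```bash
python3 - <<'E'
from h import *
s,p,R=st();print(s['t'],p,R.round(3).tolist(),s['opening'])
c=bot.calibration("wrist");im=bot.get_image("wrist")
np.save("c2.npy",c,allow_pickle=True);cv2.imwrite("pics/w2_raw.png",im)
f=wproj(c,[.4622,.0225,.066]);k=wproj(c,p);print(f,k)
x0=int(k[0])-110;y0=int((f[1]+k[1])/2)-80
z=im[max(y0,0):y0+160,x0:x0+220];print(x0,max(y0,0))
cv2.imwrite("pics/w2.png",cv2.resize(z,None,fx=3.5,fy=3.5,interpolation=cv2.INTER_CUBIC))
E
```

```text
5.275 [ 0.4528822  -0.01716536  0.15229857] [[0.226, 0.974, -0.0], [0.974, -0.226, -0.0], [-0.0, -0.0, -1.0]] 0.013865071523814023
[280.10677093 172.20885359] [279.92324179 300.12756514]
169 156
```

View pics/w2.png

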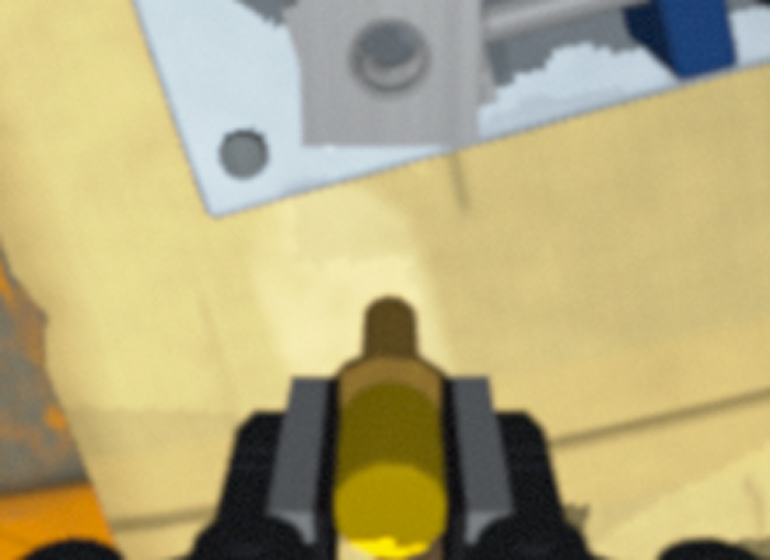

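The wrist view shows the fork hole at raw (280.1,171.6), within 0.5 mm of the prediction, and the pin upright and centred in the jaws. I'll insert it.

>>> {"name": "drive_tool", "arguments": {"commands": [[2.1,0,0,0,0,0],[2.0,0,0,0,0,0],[0,0,0,0,0,0],[0,0,1,0,0,0],[0,0,1,0,0,0],[0,0,0.5,0,0,0],[0,0,0,0,0,0]]}}

```text
t: 6.2
position: [0.4618, 0.0236, 0.1267]
ee_rot: [-0.0, 0.782, 0.623, -0.001]
ft_force: [-0.4, -0.5, -1.0]
opening: 0.0143
grip_force: 48.8
```

>>> {"name": "drive_tool", "arguments": {"commands": [[0,0,0.7,0,0,0],[0,0,0.7,0,0,0],[0,0,0.7,0,0,0],[0,0,0.7,0,0,0],[0,0,0.4,0,0,0],[0,0,0,0,0,0]]}}

```text
t: 6.95
position: [0.4621, 0.0239, 0.095]
ee_rot: [-0.0, 0.782, 0.623, -0.0]
ft_force: [-0.6, -0.1, -0.1]
opening: 0.0141
grip_force: 48.8
```

>>> {"name": "drive_tool", "arguments": {"commands": [[0,0,0.15,0,0,0],[0,0,0.15,0,0,0],[0,0,0,0,0,0],[0,0,0,0,0,0]]}}

```text
t: 7.45
position: [0.4624, 0.0239, 0.0928]
ee_rot: [0.0, 0.782, 0.623, 0.0]
ft_force: [-1.8, -0.2, 6.6]
opening: 0.0142
grip_force: 49.8
```

>>> {"name": "drive_tool", "arguments": {"commands": [[0,0,0,0,0,0],[0,0,0,0,0,0],[0,0,-1,0,0,0],[0,0,-2,0,0,0],[0,0,-3,0,0,0],[0,0,0,0,0,0]], "fingers": -0.1}}

```text
t: 8.2
position: [0.4635, 0.0241, 0.1545]
ee_rot: [0.001, 0.782, 0.623, 0.002]
ft_force: [-0.0, 0.2, -0.0]
opening: 0.0387
grip_force: 0.0
```

```bash
python3 - <<'E'
from h import *
s,p,R=st();print(s['t'],p,s['opening'])
c=bot.calibration("wrist");im=bot.get_image("wrist")
cv2.imwrite("pics/w3.png",cv2.resize(im,None,fx=1.42,fy=1.42,interpolation=cv2.INTER_CUBIC))
print([(wproj(c,q)*1.42).round().tolist() for q in([.4622,.0232,.094],[.4765,.1713,.107],[.515,.258,.116])])
E
```

```text
8.2 [0.4634511  0.02405695 0.15451773] 0.038694413969571156
[[395.0, 351.0], [341.0, -10.0], [391.0, -202.0]]
```

View pics/w3.png

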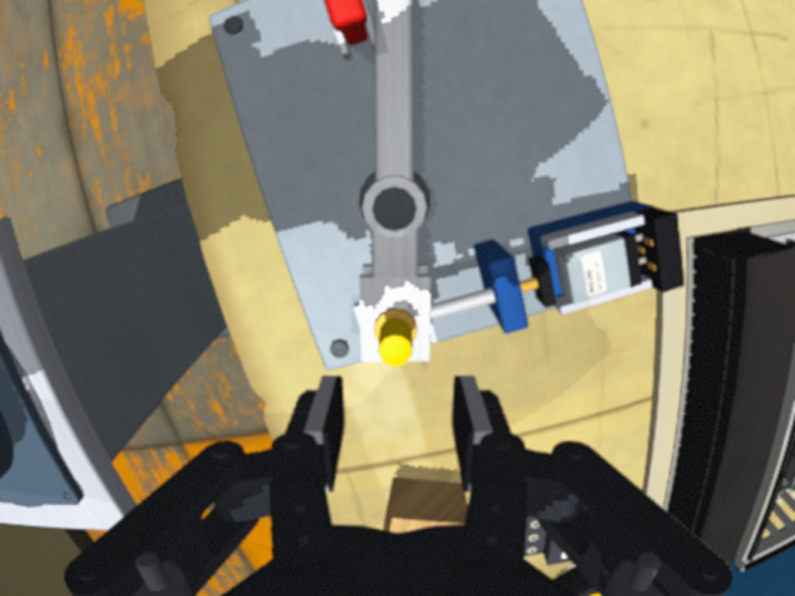

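The pin is seated: the knob is at (397,350) against a predicted (395,351), with the flange on the fork. The red catch is at the top edge at about (348,15). Next is the catch.

>>> {"name": "drive_tool", "arguments": {"commands": [[3,-0.4,0,0,0,0],[3,-0.4,0,0,0,0],[3.3,-0.2,0,0,0,0],[0,0,0,0,0,0],[0,0,2.5,0,0,0],[0,0,2.5,0,0,0],[0,0,0.4,0,0,0],[0,0,0,0,0,0]], "fingers": -1}}

```text
t: 9.25
position: [0.4731, 0.1163, 0.0983]
ee_rot: [-0.0, 0.782, 0.623, -0.0]
ft_force: [-0.3, 0.6, -0.3]
opening: 0.0001
grip_force: 0.0
```

>>> {"name": "drive_tool", "arguments": {"commands": [[0.96,-0.28,0,0,0,0],[0.96,-0.28,0,0,0,0],[0.96,-0.28,0,0,0,0],[0.96,-0.28,0,0,0,0],[0.96,-0.28,0,0,0,0],[0.96,-0.28,0,0,0,0],[0.96,-0.28,0,0,0,0],[0.96,-0.28,0,0,0,0]]}}

```text
t: 10.25
position: [0.4687, 0.1973, 0.0983]
ee_rot: [-0.0, 0.782, 0.623, -0.0]
ft_force: [0.2, 0.5, 0.3]
opening: -0.0001
grip_force: 0.0
```

>>> {"name": "drive_tool", "arguments": {"commands": [[0,0,0,0,0,0],[0,0,0,0,0,0],[0,0,0,0,0,0]]}}

```text
t: 10.62
position: [0.4687, 0.1961, 0.0983]
ee_rot: [0.0, 0.783, 0.623, -0.0]
ft_force: [-0.0, 0.4, 0.0]
opening: -0.0002
grip_force: 0.0
```

```bash
python3 - <<'E'
from h import *
s,p,R=st();print(s['t'],p,s['opening'],s['ft_force'])
im=bot.get_image("scene")
cv2.imwrite("pics/s4.png",cv2.resize(im[160:340,160:400],None,fx=3,fy=3,interpolation=cv2.INTER_CUBIC))
E
```

```text
10.625 [0.46873597 0.19611742 0.09826647] -0.00020989662626588347 [-0.00974401  0.41925217  0.03321813]
```

View pics/s4.png

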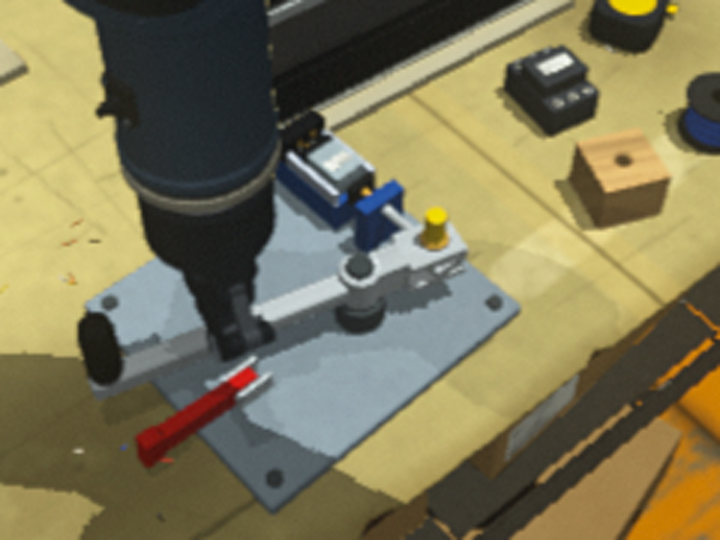

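The catch lies flat, with the pin seated and the lever at rest. Now the handle.

>>> {"name": "drive_tool", "arguments": {"commands": [[0,0,-3.5,0,0,0],[0,0,-3.5,0,0,0],[2.5,1,0,0,0,0],[2.5,1,0,0,0,0],[2.4,1.1,0,0,0,0],[0,0,0,0,0,0],[0,0,0,0,0,0]], "fingers": 0.3}}

```text
t: 11.55
position: [0.5151, 0.261, 0.168]
ee_rot: [0.0, 0.782, 0.623, -0.001]
ft_force: [-0.1, 0.6, -0.4]
opening: 0.0556
grip_force: 0.0
```

>>> {"name": "drive_tool", "arguments": {"commands": [[0,0,2,0,0,0],[0,0,2,0,0,0],[0,0,2,0,0,0],[0,0,1.6,0,0,0],[0,0,0,0,0,0],[0,0,0,0,0,0]]}}

```text
t: 12.3
position: [0.5157, 0.2618, 0.0929]
ee_rot: [0.0, 0.782, 0.623, 0.0]
ft_force: [-0.5, -0.7, -0.2]
opening: 0.0555
grip_force: 0.0
```

>>> {"name": "drive_tool", "arguments": {"commands": [[0,0,0,0,0,0],[0,0,0,0,0,0],[0,0,0,0,0,0],[0,0,0,0,0,0],[0,0,0,0,0,0]], "fingers": -1, "force": 40}}

```text
t: 12.92
position: [0.5159, 0.262, 0.0929]
ee_rot: [0.0, 0.782, 0.623, 0.001]
ft_force: [-0.6, 0.3, 5.1]
opening: 0.0228
grip_force: 39.1
```

>>> {"name": "drive_tool", "arguments": {"commands": [[-0.05,-1.29,0,0,0,0],[-0.14,-1.29,0,0,0,0],[-0.22,-1.28,0,0,0,0],[-0.31,-1.26,0,0,0,0],[0,0,0,0,0,0]]}}

```text
t: 13.55
position: [0.4638, 0.2662, 0.0929]
ee_rot: [0.0, 0.782, 0.623, 0.001]
ft_force: [3.5, -1.5, 3.2]
opening: 0.0228
grip_force: 39.1
```

>>> {"name": "drive_tool", "arguments": {"commands": [[-0.4,-1.23,0,0,0,0],[-0.49,-1.2,0,0,0,0],[-0.57,-1.16,0,0,0,0],[-0.55,-0.96,0,0,0,0],[0,0,0,0,0,0],[0,0,0,0,0,0]]}}

```text
t: 14.3
position: [0.4169, 0.2572, 0.0929]
ee_rot: [0.0, 0.783, 0.622, 0.002]
ft_force: [8.0, -1.7, 2.7]
opening: 0.0229
grip_force: 39.2
```

```bash
python3 - <<'E'
from h import *
s,p,R=st();d=p[:2]-[.4752,.0818];print(s['t'],p,s['opening'],s['ft_force'],s['grip_force'],np.linalg.norm(d),np.arctan2(d[1],d[0])-1.3525)
im=bot.get_image("scene")
cv2.imwrite("pics/s5.png",cv2.resize(im[160:340,160:400],None,fx=3,fy=3,interpolation=cv2.INTER_CUBIC))
E
```

```text
14.3 [0.41690779 0.25716434 0.09293793] 0.022856688811293067 [ 7.99034758 -1.6549699   2.70366207] 39.21197919175029 0.18479889861985366 0.5392123024513666
```

View pics/s5.png

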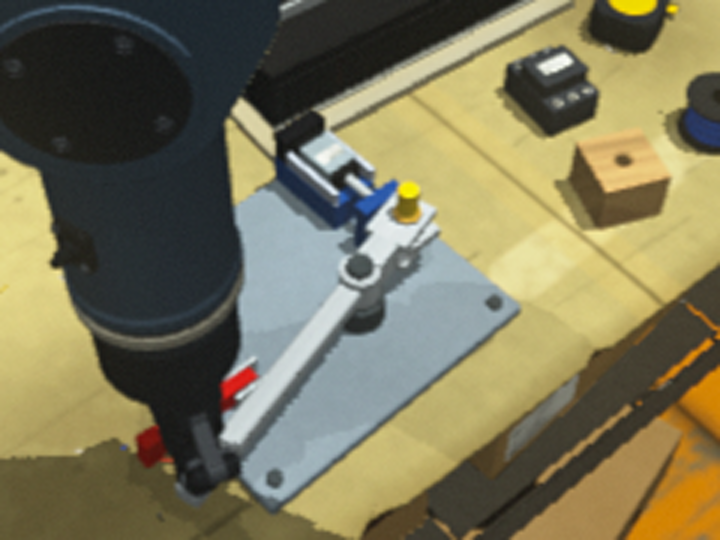

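The lever is at about 0.54 rad, the ram has driven the relay into the socket, and the pin and catch are in place. A small nudge takes it to the stop.

>>> {"name": "drive_tool", "arguments": {"commands": [[-0.1,-0.17,0,0,0,0],[-0.1,-0.17,0,0,0,0],[0,0,0,0,0,0],[0,0,0,0,0,0]]}}

```text
t: 14.85
position: [0.4134, 0.256, 0.0929]
ee_rot: [0.001, 0.783, 0.622, 0.002]
ft_force: [8.7, -1.6, 3.0]
opening: 0.023
grip_force: 39.2
```

```bash
python3 -c "
from bench import bot
print(bot.job_done())"
```

```text
the job is handed in; nothing more can be done
None
```

I handed the job in at about 15 s. By the arm readings and camera views, the pin is seated on the fork, the catch lies flat, and the gripper is holding the lever at about 0.56 rad. The ram has pushed the relay into its socket, but I had no direct reading of the pad force or of how far home the relay is.

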